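# Take the steeping mug apart after the tea has brewed

### The arm

A 6-joint arm with a two-finger parallel gripper is mounted at the origin on a cart in front of the work surface, level with it; the furniture and walls round the work are solid. World frame = base frame: x ahead of the robot, y to its left, z up, the work surface at z = 0. Lengths are in m, angles in rad, forces in N, time in s.
With the tool pointing down it reaches from about 0.325 to 0.85 m from the base axis. Payload 15.5 kg.
Tool frame: the origin (TCP) lies midway between the tips of the shut fingers; the grasp point (between the pads) lies 19 mm behind it; z points along the fingers, y is the line along which they close (so a half turn about z gives the same grasp; the last joint's range is limited). The gripper opens to 91 mm and grips with 3 to 60 N. Pads are 32 mm wide; open, the fingers measure 118 mm over their backs; the gripper's body (76 mm by 178 mm) begins 60 mm behind the grasp point.
Start: joints at [-1.399, 0.494, 1.345, -0, 1.302, -0.096], TCP at [0.165, -0.603, 0.214] pointing down, gripper open.
Joint ranges: [-2.91, 2.91], [-0.82, 2.16], [0.22, 2.67], [-1.22, 4.37], [0.12, 2.79], [-3.08, 3.08]. Speed limits (rad/s): [1.89, 1.89, 2.57, 3.01, 3.01, 3.01].

### API

Orientations are given as a rotation vector (axis times angle).
In Python, from workcell import env, optics, job_done gives the robot as it stands.
- The arm moves only by the shell command python3 -m jog 'ROWS' [FORCE]. ROWS is JSON, a list of rows, each a list of 3 entries, a list of its own where there are three numbers: the finger opening in mm, from 0 to 91.2, then the shift along the tool's x, y, z in mm, then the turn about the tool's z in rad. In form: [[claw, [dx, dy, dz], spin], ...]. A call has 1 to 20 rows; each row is the pose to reach, as a shift and turn from the pose commanded when the call began, along the tool's axes at that moment; what a row does not reach only later rows make up. A row lasts 1/12 s, in which the tool goes at most 41.7 mm and 7.16 degrees, less where a joint would pass 70% of its speed; a pose out of reach is approached as far as the arm can. A call with a gripper value outside its range is refused whole. The fingers move at their own pace and stop on an object; FORCE is the grip in N (left out, the last holds). Time passes only in rows, so rows that repeat a pose let the fingers close. It gives the time, the measured TCP pose, the force, the opening and the grip force at its end, in the units of the state.
- env.sense(): the state, without advancing time (a new reading comes with each control period).
- optics.get_image(name): name is "scene" or "side" or "wrist"; returns a dict with "image" (384x512x3 uint8, red, green, blue), "intrinsics" (3x3 intrinsics, pixels), "position" and "rotation" of the camera in the world. Camera axes: x right, y down, z forward; pixel columns grow to the right and rows downward; lengths in m; the calibration is good to about 2 mm. A picture is of the moment at which its call begins. There is no depth.
- job_done(): hands the job in; it is judged then, once.
The state is a dict: "time_s": time; "joint_positions": joint angles; "joint_velocities": joint speeds; "tau": joint torques, N m; "tool_pos": TCP position; "ee_rot": TCP orientation; "force": force on the tool from outside, world axes, zero at the start; "moment": the same for the moment, N m; "grip_width": finger opening in m; "gripper_force": force on a finger pad.
Only numpy, scipy, OpenCV 4.12 (cv2) and the standard library are available. Lean on these libraries where they do the work, as an engineer would, in place of code of your own. Each camera call takes 0.05 s, during which the arm holds its last target. There are 200 camera calls.

### The job

The tea has brewed: take the lidded steeping mug apart. First lift its lid off by the knob and lay it, knob up, in the wooden tray; then draw the strainer basket straight up out of the mug and stand it upright in the tray beside the lid. Set both down without dropping them, and leave the mug standing where it is.

Things in the scene. Friction and masses are not known exactly. Their poses are not given: they have to be found in the camera images.
- steeping_mug: White ceramic mug with a handle, the only cup with a lid on. 84 mm across, 95 mm high, inside 74; loose, about 0.45 kg. Origin: centre of its underside, z up; handle along its -x, out to 76 mm. The basket hangs in it, the lid lies on that: 166 mm in all. Beware the fixed row of books, up to 285 mm tall, right of the work (x 0.46 to 0.66, y -0.35 to -0.07): the way round is in front.
- basket: Round steel strainer basket, open at the top, 97 mm high, about 0.13 kg. Origin: centre of its underside, z up. Tapered body 52 mm across at the foot, 69 at 64 mm up; flange 82 across at 64-67 mm (hangs loosely on the mug's rim, foot 31 mm above the sideboard); collar 50 mm across at 67-97 mm: grip it across the outside. It must rise over 64 mm to come free of the mug.
- lid: Round light wood lid, about 0.07 kg, lying loosely on the basket's collar. Origin: centre of its underside, z up. Plug 38 mm across, 0-8 mm up (in the collar; the lid stands on it when set down); disc 62 mm across, 8-16 mm up; round knob 22 to 24 mm across, 16-46 mm up.
- tray: Shallow empty tray of dark wood, fixed, 220 mm along its x, 140 mm along its y. Origin: centre of its underside, z up. Flat inner floor 208 x 128 mm, 6 mm above the sideboard; walls 6 mm thick, rising to 14 mm. Lid and basket fit side by side along its x, e.g. centres 52 mm either side of the middle.
Not all that is in view belongs to the job. Several things have the shape of the lid; the one meant has the colours described above.

How it is judged:
On the way, in this order (a step that is already met when the one before it is completed fails the run):
1. the lid lies in the tray, knob up, let go, while the basket still hangs in the mug (x of lid in the frame of tray between -0.085 and 0.085 m and y of lid in the frame of tray between -0.045 and 0.045 m and z of lid in the frame of tray below 0.012 m and angle between lid's own z axis and vertical below 0.175 rad and contact force between the fingers and lid below 0.1 N and horizontal distance between basket and steeping_mug below 0.015 m and z of basket in the frame of steeping_mug below 0.045 m), for 0.2 s.
2. the basket stands upright in the tray (x of basket in the frame of tray between -0.085 and 0.085 m and y of basket in the frame of tray between -0.045 and 0.045 m and z of basket in the frame of tray below 0.012 m and angle between basket's own z axis and vertical below 0.175 rad), for 0.2 s.
At the end, for the whole second after the job is handed in: Lid (knob up) and basket (foot down) both stand on the tray's floor side by side, within its walls, each within 10 degrees of upright; the mug stands upright within 50 mm of where it stood; all are at rest (all of step 2 and x of lid in the frame of tray between -0.085 and 0.085 m and y of lid in the frame of tray between -0.045 and 0.045 m and z of lid in the frame of tray below 0.012 m and angle between lid's own z axis and vertical below 0.175 rad and angle between steeping_mug's own z axis and vertical below 0.1 rad and distance of steeping_mug from where it was at the start of the episode below 0.05 m and linear speed of each of lid, basket, steeping_mug below 0.02 m/s); the robot touches nothing.
It fails at once if the lid is dropped (falls freely faster than 0.7 m/s, about 25 mm) (linear speed of lid above 0.7 m/s and contact force between the fingers and lid below 0.05 N).
It fails at once if the basket is dropped (falls freely faster than 0.7 m/s, about 25 mm) (linear speed of basket above 0.7 m/s and contact force between each of the fingers, lid and basket below 0.05 N).
It fails at once if the mug is tipped by more than about 30 degrees or carried off by more than 80 mm (angle between steeping_mug's own z axis and vertical above 0.5 rad or distance of steeping_mug from where it was at the start of the episode above 0.08 m).
It also fails if it takes over 58 s, if anything falls off the work surface, if the arm or the gripper's body presses on something with over 40 N, if the wrist force passes 120 N, or if a joint passes its speed limit or range.

## Working session

There is one attempt and no reset: what is moved stays moved. The work goes in short steps, Python scripts to look and compute and a shell command to move; the robot and the scene stay as the last step left them, time stands still between calls to the robot, and variables do not carry over. Pictures are saved under pics/ and viewed, at most 12 in all, crops included, and the job is handed in when it is done.

```bash
ls; mkdir -p pics; cat > h.py <<'E'
import numpy as np, cv2
from workcell import env, optics
def grab(n, f=None):
    d=optics.get_image(n)
    if f: cv2.imwrite('pics/'+f, d['image'][:,:,::-1])
    np.savez('last_'+n+'.npz', **d)
    return d
def ray(d,u,v):
    K=np.array(d['intrinsics']);r=np.array(d['rotation'])@np.linalg.solve(K,[u,v,1.]);return np.array(d['position']),r/np.linalg.norm(r)
def onz(d,u,v,z):
    p,r=ray(d,u,v);return p+r*(z-p[2])/r[2]
def proj(d,P):
    q=np.array(d['rotation']).T@(np.array(P)-d['position']);q=np.array(d['intrinsics'])@q;return q[:2]/q[2]
E
python3 - <<'E'
from h import *
a=grab('scene');b=grab('side')
cv2.imwrite('pics/a.png',cv2.resize(a['image'][:,:,::-1],(800,600)))
cv2.imwrite('pics/b.png',cv2.resize(b['image'][:,:,::-1],(800,600)))
for d in(a,b):print(d['position'],d['rotation'],d['intrinsics'])
s=env.sense();print(s['time_s'],s['tool_pos'],s['ee_rot'],s['grip_width'])
E
```

```text
pics
[-0.05700741  0.5141707   0.62862751] [-1.30607018  2.08938766 -1.03474195] [[401.23214358   0.         247.98809807]
 [  0.         401.23214358 193.16834654]
 [  0.           0.           1.        ]]
[0.25541907 0.52534829 0.84633433] [-1.04176008  2.67907473 -0.7208577 ] [[390.11694585   0.         258.8069977 ]
 [  0.         390.11694585 186.12457645]
 [  0.           0.           1.        ]]
0.1 [ 0.16470367 -0.60256722  0.21340311] [-3.11260607e+00 -4.17694163e-01  1.18495595e-04] 0.09121629905001916
```

View pics/a.png

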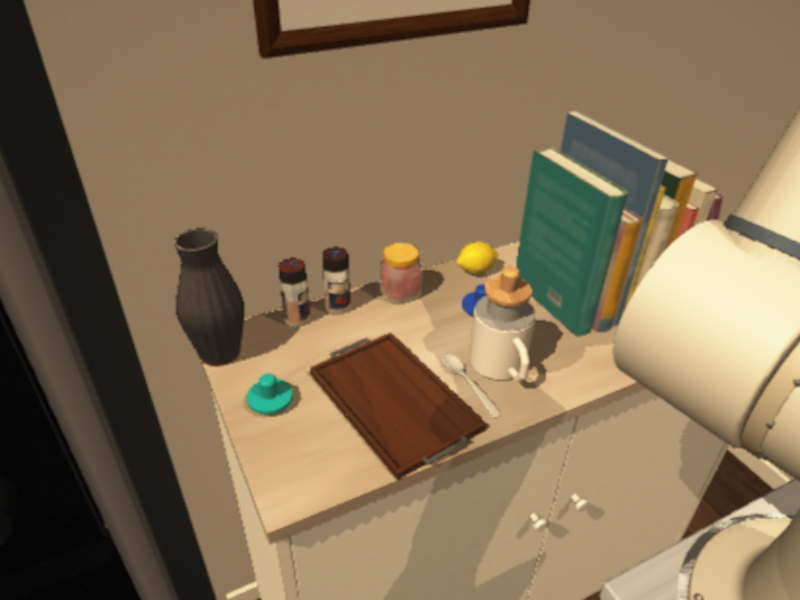

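View pics/b.png

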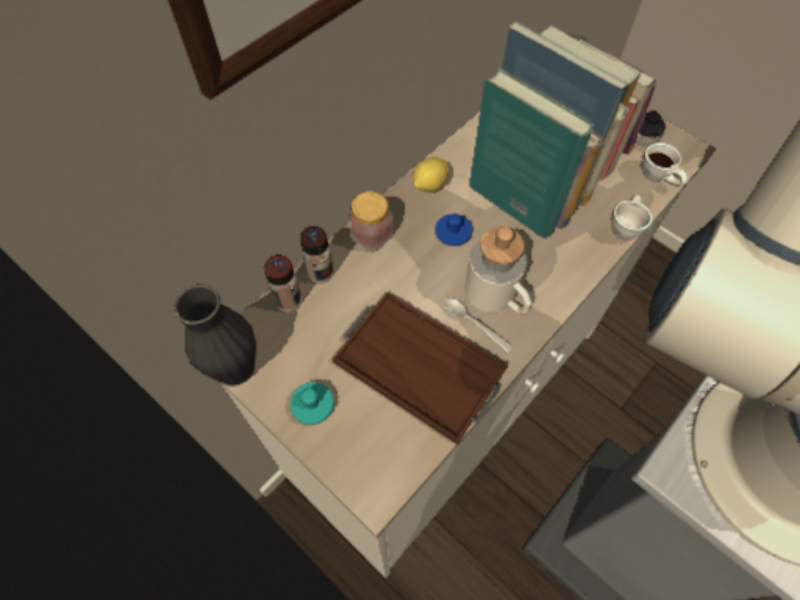

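The scene view (800 px wide) shows the wood lid's knob at about (511,272). The tray corners there are near (311,373), (390,337), (486,425) and (400,475). In the side view the knob is at (504,232) and the tray corners are near (390,295), (507,365), (458,438) and (335,355).

```bash
sed -i "s/    if f:/    d['rotation']=cv2.Rodrigues(np.array(d['rotation']))[0]\n    if f:/" h.py
python3 - <<'E'
from h import *
k=.64
A=grab('scene');B=grab('side')
def tri(p,q):
    (o1,r1),(o2,r2)=ray(A,*p),ray(B,*q)
    M=sum(np.eye(3)-np.outer(r,r) for r in(r1,r2));b=sum((np.eye(3)-np.outer(r,r))@o for o,r in((o1,r1),(o2,r2)))
    return np.linalg.solve(M,b)
def mask(d,c,r,lo,hi):
    h=cv2.cvtColor(d['image'],cv2.COLOR_RGB2HSV);m=cv2.inRange(h,lo,hi);z=np.zeros_like(m);cv2.circle(z,c,r,255,-1);m&=z
    n,l,s,ce=cv2.connectedComponentsWithStats(m);i=1+np.argmax(s[1:,4]);return (l==i).astype(np.uint8),s[i],ce[i]
for d,c in((A,(326,184)),(B,(321,156))):
    m,s,ce=mask(d,c,26,(5,90,90),(20,255,255));print('lid',s,ce)
    p=onz(d,*ce,0.147);print(p, d['image'][c[1],c[0]])
print('knobtop tri',tri((511*k,269*k),(505*k,229*k)))
for d,c in((A,(252,258)),(B,(268,234))):
    h=cv2.cvtColor(d['image'],cv2.COLOR_RGB2HSV);
    m=((h[...,1]>115)&(h[...,2]<130)&((h[...,0]<14)|(h[...,0]>170))).astype(np.uint8)
    z=np.zeros_like(m);cv2.circle(z,c,75,1,-1);m&=z
    m=cv2.morphologyEx(m,cv2.MORPH_OPEN,np.ones((5,5)))
    n,l,s,ce=cv2.connectedComponentsWithStats(m);i=1+np.argmax(s[1:,4]);print('tray',s[i])
    ct=max(cv2.findContours((l==i).astype(np.uint8),0,1)[0],key=cv2.contourArea)
    P=np.array([onz(d,*p[0],.014)[:2] for p in ct]);r=cv2.minAreaRect((P*1000).astype(np.float32));print(r)
for n,p,q in(('t',(311,373),(335,355)),('t',(390,337),(390,295)),('t',(486,425),(507,365)),('t',(400,475),(458,438))):
    print(tri(np.array(p)*k,np.array(q)*k),onz(A,*np.array(p)*k,.014),onz(B,*np.array(q)*k,.014))
R=cv2.Rodrigues(np.array(env.sense()['ee_rot']))[0];print(R)
E
```

```text
lid [300 158  49  47 924] [323.6991342  180.80519481]
[0.47608006 0.07687685 0.147     ] [164 110  60]
lid [307 144  29  26 564] [320.98758865 156.67021277]
[0.47205778 0.07788719 0.147     ] [137 103  71]
knobtop tri [0.47949041 0.06695869 0.16439605]
tray [ 199  215  111   90 5303]
((472.5340270996094, 243.90582275390625), (227.578857421875, 144.98648071289062), 8.106398582458496)
tray [ 215  189  108   93 5350]
((474.70953369140625, 241.48956298828125), (219.2704315185547, 141.23605346679688), 8.004652976989746)
[ 0.5812764   0.31693999 -0.00545727] [0.5611171  0.32758793 0.014     ] [0.57382196 0.31711807 0.014     ]
[0.58439705 0.18949648 0.01235477] [0.58221735 0.19357211 0.014     ] [0.58362283 0.18705368 0.014     ]
[0.37660162 0.15572665 0.00945454] [0.37338708 0.15925968 0.014     ] [0.37580921 0.15687103 0.014     ]
[0.36090618 0.28768537 0.0015125 ] [0.35252695 0.29383757 0.014     ] [0.35918762 0.28957759 0.014     ]
[[ 9.64622759e-01  2.63634065e-01 -1.07430688e-04]
 [ 2.63634072e-01 -9.64622485e-01  7.33842609e-04]
 [ 8.98358534e-05 -7.36203672e-04 -9.99999725e-01]]
```

```bash
python3 -m jog '[[91,[5,-40,-35],0],[91,[10,-80,-65],0],[91,[14,-115,-90],0],[91,[18,-150,-110],0],[91,[21,-185,-130],0],[91,[25,-224,-147],0],[91,[25,-224,-147],0],[91,[25,-224,-147],0]]'
```

```text
time_s: 0.87
tool_pos: [0.1295, -0.3775, 0.3632]
ee_rot: [3.11, 0.418, 0.0]
force: [-0.7, -0.7, 1.4]
grip_width: 0.0905
gripper_force: 0.0
```

```bash
python3 -m jog '[[91,[32,-15,0],0],[91,[64,-30,0],0],[91,[96,-45,0],0],[91,[128,-60,0],0],[91,[160,-75,0],0],[91,[190,-90,0],0],[91,[220,-104,0],0],[91,[250,-118,0],0],[91,[250,-118,0],0],[91,[268,-153,0],0],[91,[286,-188,0],0],[91,[304,-223,0],0],[91,[322,-258,0],0],[91,[340,-290,0],0],[91,[360,-328,0],0],[91,[380,-365,0],0],[91,[380,-365,0],0],[91,[380,-365,0],0]]'
python3 - <<'E'
from h import *
d=grab('wrist','w1.png');grab('scene');grab('side');print(d['position'],d['rotation'],d['intrinsics'])
E
```

```text
time_s: 2.37
tool_pos: [0.4005, 0.0739, 0.3604]
ee_rot: [-3.113, -0.425, 0.001]
force: [0.5, -0.4, 0.4]
grip_width: 0.0912
gripper_force: 0.0
[0.46725701 0.09281787 0.53045967] [[ 2.68444198e-01 -9.33999523e-01 -2.35759629e-01]
 [-9.63295095e-01 -2.60147831e-01 -6.62243560e-02]
 [ 5.21160771e-04  2.44883639e-01 -9.69552336e-01]] [[265.14634643   0.         251.9282965 ]
 [  0.         265.14634643 191.18016799]
 [  0.           0.           1.        ]]
```

View pics/w1.png

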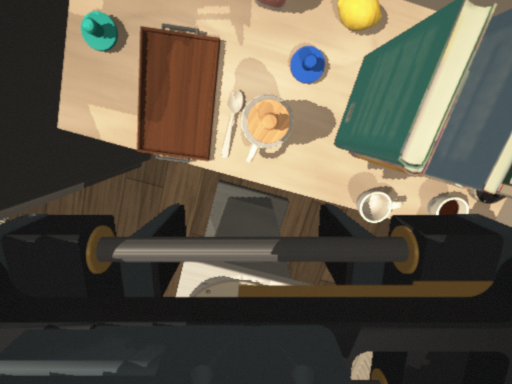

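The wrist view shows the lid disc at (267,122), with the knob on it. The tray spans (140-220, 28-160), and the mug handle is at (253,153), pointing towards the robot.

```bash
cat > m.py <<'E'
from h import *
def comp(d,m,c,r):
    z=np.zeros_like(m);cv2.circle(z,c,r,1,-1);m=m&z
    m=cv2.morphologyEx(m,cv2.MORPH_OPEN,np.ones((3,3)))
    n,l,s,ce=cv2.connectedComponentsWithStats(m);i=1+np.argmax(s[1:,4])
    return s[i],ce[i],max(cv2.findContours((l==i).astype(np.uint8),0,1)[0],key=cv2.contourArea)
def rect(d,ct,z):
    P=np.array([onz(d,*p[0],z)[:2]*1000 for p in ct],np.float32);return cv2.minAreaRect(cv2.convexHull(P)),cv2.minEnclosingCircle(P)
E
python3 - <<'E'
from m import *
d=dict(np.load('last_wrist.npz'));h=cv2.cvtColor(d['image'],cv2.COLOR_RGB2HSV).astype(int)
print(h[122,260],h[121,268],h[100,240],h[90,180])
m=((h[...,0]>5)&(h[...,0]<20)&(h[...,1]>120)&(h[...,2]>130)).astype(np.uint8)
s,ce,ct=comp(d,m,(267,122),26);print(s,ce,rect(d,ct,.136))
m=((h[...,1]>115)&(h[...,2]<150)&((h[...,0]<14)|(h[...,0]>170))).astype(np.uint8)
s,ce,ct=comp(d,m,(180,92),85);print(s,ce,rect(d,ct,.014))
I=cv2.resize(d['image'][80:170,215:315,::-1],(800,600),interpolation=cv2.INTER_CUBIC)
cv2.imwrite('pics/w1c.png',np.hstack([cv2.resize(d['image'][85:160,230:305,::-1],(400,400)),cv2.resize(dict(np.load('last_side.npz'))['image'][135:210,285:360,::-1],(400,400))]))
E
```

```text
[ 18 121 248] [ 17 123 246] [ 22  32 250] [ 10 160 113]
[ 249  101   40   41 1122] [269.41354724 119.57130125] (((477.5828552246094, 70.59440612792969), (55.6390380859375, 56.379127502441406), 15.574231147766113), ((478.0445556640625, 70.6139907836914), 29.59499740600586))
[ 137   27   83  133 9447] [176.26294062  92.73843548] (((476.04449462890625, 239.7486114501953), (219.132080078125, 139.15284729003906), 7.966381072998047), ((476.14056396484375, 240.2831573486328), 127.0982666015625))
```

View pics/w1c.png

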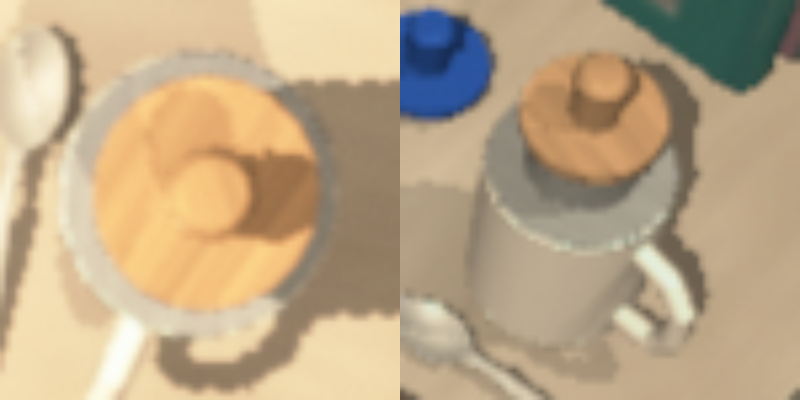

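In the close-up the disc is centred at about (268.7,121.5) and the knob top at about (269.7,121.4), in full-image pixels. The lid sits level on the collar.

```bash
python3 - <<'E'
from h import *
d=dict(np.load('last_wrist.npz'))
p=onz(d,268.7,121.5,.136);q=onz(d,269.7,121.4,.166);print(p,q)
s=env.sense();R=cv2.Rodrigues(np.array(s['ee_rot']))[0];t=(p+q)/2;t[2]=.141
print(s['tool_pos'],R.T@(t-s['tool_pos'])*1000)
E
```

```text
[0.47743436 0.07038719 0.136     ] [0.47714055 0.0708489  0.166     ]
[0.40016807 0.07106718 0.36068793] [ 74.41456562  20.65705367 219.65005093]
```

```bash
python3 -m jog '[[70,[37,10,20],0],[70,[74,21,50],0],[70,[74,21,90],0],[70,[74,21,130],0],[70,[74,21,165],0],[70,[74,21,190],0],[70,[74,21,205],0],[70,[74,21,214],0],[70,[74,21,219],0],[70,[74,21,219],0],[70,[74,21,219],0]]' 20; python3 - <<'E'
from h import *
d=grab('wrist');e=grab('side');f=grab('scene');s=env.sense();print(s['tool_pos'],s['force'])
c=lambda i,x,y,w:cv2.resize(i['image'][y:y+w,x:x+w,::-1],(400,400))
cv2.imwrite('pics/g.png',np.hstack([c(e,250,90,150),c(f,255,110,150)]))
E
```

```text
time_s: 3.43
tool_pos: [0.4777, 0.0708, 0.1427]
ee_rot: [3.114, 0.417, 0.002]
force: [0.7, -0.3, 0.8]
grip_width: 0.0701
gripper_force: 0.0
[0.47775451 0.07119541 0.14292344] [-0.12693955 -0.11807366 -0.09422951]
```

View pics/g.png

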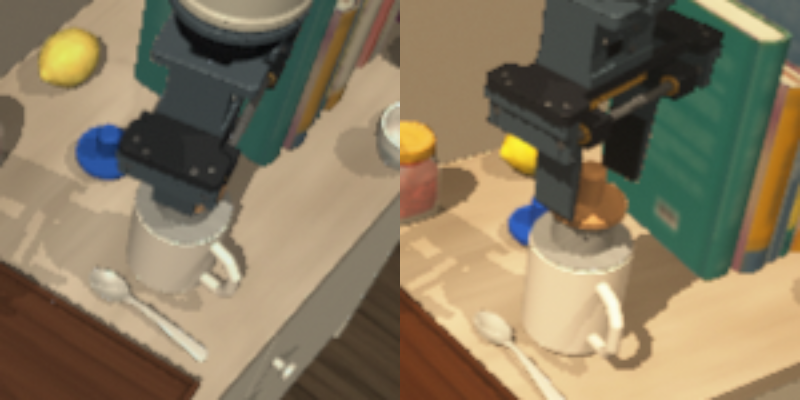

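The gripper straddles the knob, with the fingers clear of the disc. Now I close on it.

```bash
python3 -m jog '[[10,[0,0,0],0],[10,[0,0,0],0],[10,[0,0,0],0],[10,[0,0,0],0],[10,[0,0,0],0],[10,[0,0,0],0],[10,[0,0,0],0],[10,[0,0,-5],0],[10,[0,0,-12],0],[10,[0,0,-25],0],[10,[0,0,-45],0],[10,[0,0,-65],0],[10,[0,0,-80],0],[10,[0,0,-80],0]]' 20; python3 - <<'E'
from h import *
s=env.sense();R=cv2.Rodrigues(np.array(s['ee_rot']))[0];p=np.array(s['tool_pos']);print(p,s['gripper_force'],s['force'])
print(R.T@(np.array([.526,.248,p[2]])-p)*1000)
d=grab('wrist');e=grab('side');f=grab('scene')
c=lambda i,x,y,w:cv2.resize(i['image'][y:y+w,x:x+w,::-1],(400,400))
cv2.imwrite('pics/k.png',np.hstack([c(e,250,60,150),c(f,255,80,150)]))
E
```

```text
time_s: 4.75
tool_pos: [0.4786, 0.0714, 0.2252]
ee_rot: [3.113, 0.418, 0.008]
force: [-0.5, 0.6, -1.0]
grip_width: 0.0227
gripper_force: 20.0
[0.47857872 0.07140217 0.22522604] 19.9998629259062 [-0.50417894  0.59036124 -1.03433286]
[  92.31451061 -157.84021581    0.26339015]
```

View pics/k.png

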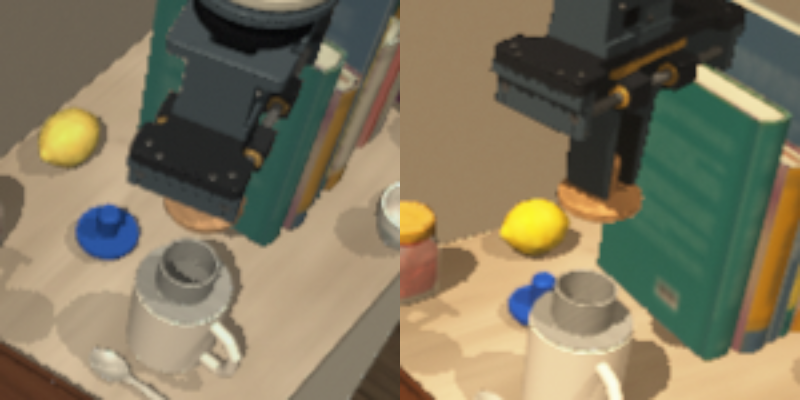

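The lid is held level, and the basket still hangs in the mug.

```bash
python3 -m jog '[[10,[12,-20,0],0],[10,[30,-52,0],0],[10,[48,-84,0],0],[10,[66,-115,0],0],[10,[82,-142,0],0],[10,[92,-158,10],0],[10,[92,-158,40],0],[10,[92,-158,75],0],[10,[92,-158,110],0],[10,[92,-158,140],0],[10,[92,-158,165],0],[10,[92,-158,180],0],[10,[92,-158,187],0],[10,[92,-158,191],0],[10,[92,-158,191],0],[10,[92,-158,191],0]]'; python3 - <<'E'
from h import *
s=env.sense();print(s['tool_pos'],s['force'])
E
```

```text
time_s: 6.23
tool_pos: [0.5245, 0.2481, 0.0315]
ee_rot: [-3.114, -0.418, -0.001]
force: [0.9, 0.3, -0.9]
grip_width: 0.0223
gripper_force: 20.0
[0.52452397 0.2480711  0.03147956] [ 0.89662635  0.28430968 -0.87651901]
```

```bash
python3 -m jog '[[10,[0,0,1],0],[10,[0,0,2],0],[10,[0,0,2],0],[10,[0,0,3],0],[10,[0,0,3],0],[10,[0,0,3],0]]'
```

```text
time_s: 6.73
tool_pos: [0.5247, 0.2479, 0.0287]
ee_rot: [-3.114, -0.418, -0.002]
force: [-0.9, -2.9, 9.1]
grip_width: 0.0219
gripper_force: 20.0
```

```bash
python3 -m jog '[[26,[0,0,2],0],[32,[0,0,2],0],[40,[0,0,2],0],[50,[0,0,2],0],[50,[0,0,2],0],[50,[0,0,-3],0],[50,[0,0,-20],0],[50,[0,0,-50],0],[50,[0,0,-90],0],[50,[0,0,-130],0],[50,[0,0,-170],0],[50,[-30,25,-190],0],[50,[-65,50,-200],0],[60,[-100,75,-200],0],[60,[-135,100,-200],0],[60,[-135,100,-200],0],[60,[-135,100,-200],0]]'; python3 - <<'E'
from h import *
d=grab('wrist');e=grab('side');s=env.sense();print(s['tool_pos'],s['force'])
cv2.imwrite('pics/l.png',np.hstack([cv2.resize(d['image'][:200,100:400,::-1],(400,267)),cv2.resize(e['image'][100:300,200:500,::-1],(400,267))]))
E
```

```text
time_s: 8.15
tool_pos: [0.4185, 0.1143, 0.2286]
ee_rot: [3.114, 0.415, -0.0]
force: [-0.2, 0.1, 1.2]
grip_width: 0.0603
gripper_force: 0.0
[0.42082752 0.11599012 0.22845042] [ 1.01900025 -0.69389014  0.19687099]
```

View pics/l.png

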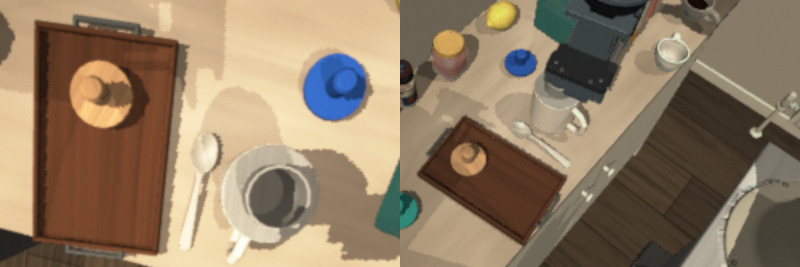

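The lid lies knob up in the tray, at crop (101,94). The collar is at crop (277,195), with the flange around it.

```bash
python3 - <<'E'
from m import *
d=dict(np.load('last_wrist.npz'));k=.75
f=lambda u,v,z:onz(d,100+u*k,v*k,z)
print('collar',f(278.5,195.5,.128),'flange',f(270,194,.098),'lid',f(101,94,.022))
g=cv2.cvtColor(d['image'],cv2.COLOR_RGB2GRAY)
I=d['image'][105:190,255:355,::-1];cv2.imwrite('pics/c.png',cv2.resize(I,(600,510),interpolation=cv2.INTER_CUBIC))
h=cv2.cvtColor(d['image'],cv2.COLOR_RGB2HSV).astype(int)
m=((h[...,1]>115)&(h[...,2]<150)&((h[...,0]<14)|(h[...,0]>170))).astype(np.uint8)
s,ce,ct=comp(d,m,(180,105),120);print(s,rect(d,ct,.014)[0])
E
```

```text
collar [0.47942271 0.07135528 0.128     ] flange [0.47808746 0.0718294  0.098     ] lid [0.52543673 0.24705112 0.022     ]
[  124    16   110   175 14578] ((476.11846923828125, 240.4375), (218.65972900390625, 139.04830932617188), 7.946554660797119)
```

View pics/c.png

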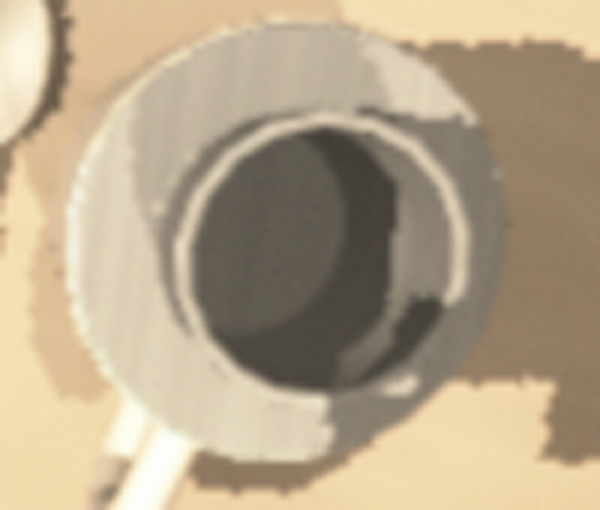

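The collar rim is centred at about (308.7,147), which puts it at (0.479,0.071). The flange is concentric with the mug.

```bash
python3 -m jog '[[72,[20,26,0],0],[72,[44,58,0],0],[72,[44,58,20],0],[72,[44,58,50],0],[72,[44,58,80],0],[72,[44,58,100],0],[72,[44,58,113],0],[72,[44,58,120],0],[72,[44,58,124],0],[72,[44,58,124],0],[72,[44,58,124],0]]'; python3 - <<'E'
from h import *
e=grab('side');f=grab('scene');s=env.sense();print(s['tool_pos'],s['force'])
c=lambda i,x,y,w:cv2.resize(i['image'][y:y+w,x:x+w,::-1],(400,400))
cv2.imwrite('pics/q.png',np.hstack([c(e,270,110,110),c(f,265,130,110)]))
E
```

```text
time_s: 9.17
tool_pos: [0.4787, 0.0719, 0.1044]
ee_rot: [3.114, 0.418, 0.001]
force: [-0.6, -0.2, 1.1]
grip_width: 0.0722
gripper_force: 0.0
[0.47869429 0.07172495 0.10469262] [0.47304027 0.09660764 0.79867833]
```

```bash
python3 -m jog '[[72,[0,0,2],0],[40,[0,0,2],0],[40,[0,0,2],0],[40,[0,0,2],0],[40,[0,0,2],0],[40,[0,0,2],0],[40,[0,0,2],0],[40,[0,0,0],0],[40,[0,0,-6],0],[40,[0,0,-14],0],[40,[0,0,-22],0],[40,[0,0,-30],0],[40,[0,0,-30],0]]' 30; python3 - <<'E'
from h import *
e=grab('side');f=grab('scene');s=env.sense();print(s['tool_pos'],s['force'],s['moment'])
c=lambda i,x,y,w:cv2.resize(i['image'][y:y+w,x:x+w,::-1],(400,400))
cv2.imwrite('pics/r.png',np.hstack([c(e,270,90,130),c(f,265,100,130)]))
E
```

```text
time_s: 10.35
tool_pos: [0.479, 0.0716, 0.1358]
ee_rot: [3.113, 0.418, 0.004]
force: [-0.2, -0.5, -0.8]
grip_width: 0.0495
gripper_force: 30.0
[0.47831837 0.07157581 0.1344224 ] [-0.39687534 -0.34048161 -2.40697895] [0.02931891 0.05830134 0.03380213]
```

View pics/r.png

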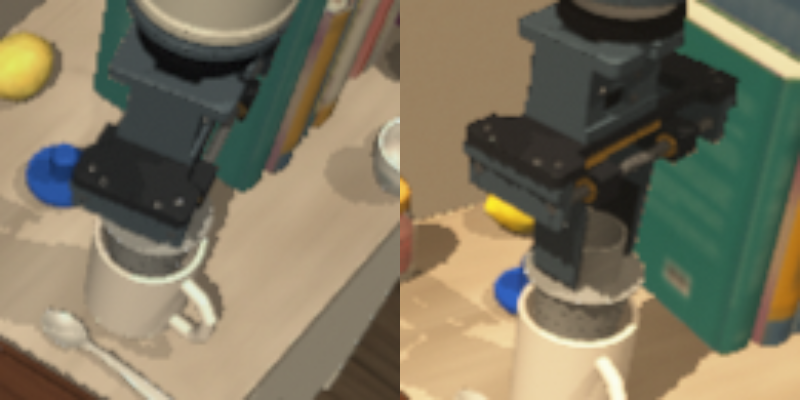

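The basket rises straight and the mug stays put.

```bash
python3 -m jog '[[40,[0,0,-20],0],[40,[0,0,-40],0],[40,[0,0,-60],0],[40,[0,0,-80],0],[40,[0,0,-85],0],[40,[-1,-20,-85],0],[40,[-3,-50,-85],0],[40,[-5,-82,-85],0],[40,[-7,-115,-85],0],[40,[-8,-142,-85],0],[40,[-9,-162,-80],0],[40,[-9,-170,-60],0],[40,[-9,-170,-30],0],[40,[-9,-170,0],0],[40,[-9,-170,25],0],[40,[-9,-170,40],0],[40,[-9,-170,48],0],[40,[-9,-170,52],0],[40,[-9,-170,52],0],[40,[-9,-170,52],0]]'; python3 - <<'E'
from h import *
e=grab('side');f=grab('scene');s=env.sense();print(s['tool_pos'],s['force'],s['moment'])
c=lambda i,x,y,w:cv2.resize(i['image'][y:y+w,x:x+w,::-1],(400,400))
cv2.imwrite('pics/s.png',np.hstack([c(e,200,110,180),c(f,190,130,180)]))
E
```

```text
time_s: 12.12
tool_pos: [0.4249, 0.2333, 0.0824]
ee_rot: [-3.114, -0.418, -0.001]
force: [0.6, 0.4, -1.4]
grip_width: 0.0494
gripper_force: 30.0
[0.42511118 0.23340379 0.08276687] [-0.11594671  0.02743883 -0.50036894] [-0.02933316 -0.02073746  0.02284451]
```

View pics/s.png

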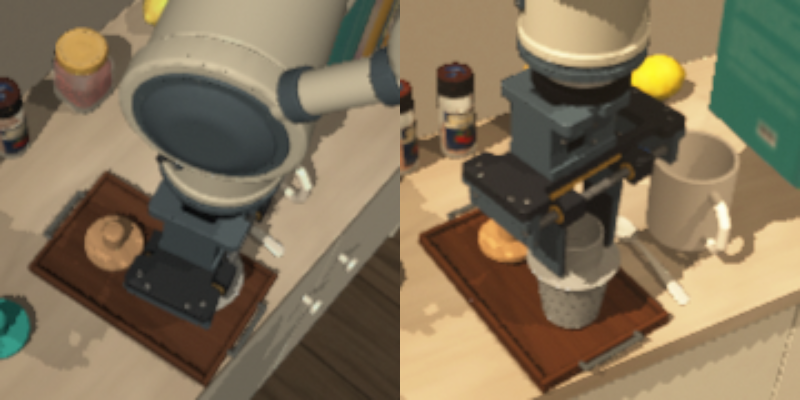

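The basket hangs upright just above the tray floor, with a gap to the lid, and the mug is standing. Now I lower it gently.

```bash
python3 -m jog '[[40,[0,0,2],0],[40,[0,0,3],0],[40,[0,0,4],0],[40,[0,0,5],0],[40,[0,0,5],0],[40,[0,0,5],0]]'
```

```text
time_s: 12.72
tool_pos: [0.4246, 0.2332, 0.077]
ee_rot: [-3.114, -0.418, -0.0]
force: [-0.6, -0.0, 1.1]
grip_width: 0.0492
gripper_force: 30.0
```

```bash
python3 -m jog '[[40,[0,0,1],0],[40,[0,0,1],0],[40,[0,0,1],0],[40,[0,0,2],0],[40,[0,0,2],0]]'
```

```text
time_s: 13.13
tool_pos: [0.4251, 0.2333, 0.0763]
ee_rot: [-3.113, -0.418, -0.003]
force: [-5.2, -3.7, 34.5]
grip_width: 0.0495
gripper_force: 30.0
```

```bash
python3 -m jog '[[40,[0,0,-1],0],[40,[0,0,-1],0],[52,[0,0,-1],0],[58,[0,0,-1],0],[66,[0,0,-1],0],[72,[0,0,-1],0],[72,[0,0,-1],0],[72,[0,0,-10],0],[72,[0,0,-35],0],[72,[0,0,-70],0],[72,[0,0,-110],0],[72,[0,0,-150],0],[72,[0,0,-180],0],[72,[-30,0,-180],0],[72,[-60,0,-180],0],[72,[-60,0,-180],0],[72,[-60,0,-180],0],[72,[-60,0,-180],0]]'; python3 - <<'E'
from h import *
e=grab('side');d=grab('wrist');s=env.sense();print(s['tool_pos'],s['force'])
cv2.imwrite('pics/t.png',np.hstack([cv2.resize(d['image'][:260,80:340,::-1],(400,400)),cv2.resize(e['image'][110:310,190:390,::-1],(400,400))]))
E
```

```text
time_s: 14.63
tool_pos: [0.367, 0.2175, 0.2555]
ee_rot: [-3.113, -0.418, -0.002]
force: [0.0, -0.2, -0.7]
grip_width: 0.0722
gripper_force: 0.0
[0.36737852 0.21754281 0.25510742] [-0.28204693 -0.4130107  -0.2308211 ]
```

View pics/t.png

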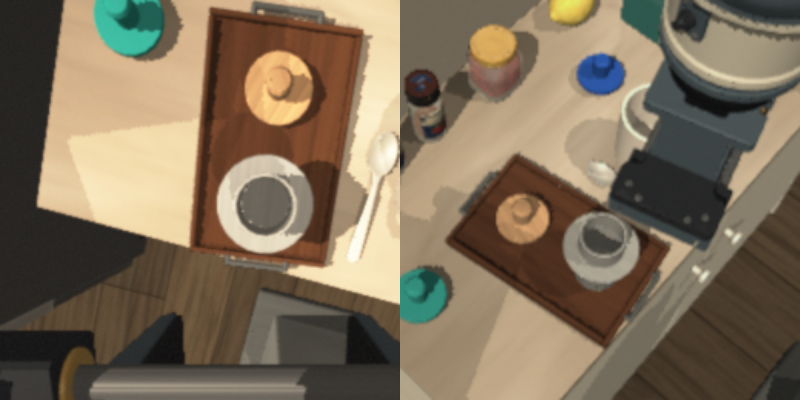

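The lid (crop 279,88) and the basket (crop 265,203) both stand upright in the tray, and the gripper is clear.

```bash
python3 -c "from workcell import job_done;print(job_done())"
```

```text
the job is handed in; nothing more can be done
None
```

The lid lies knob up and the basket stands upright side by side in the tray, the mug was left standing in its place, and the job is handed in; no verdict was returned.

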